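# Clamp the acrylic screw box for opening

### The arm

A 7-joint arm with a two-finger parallel gripper is mounted at the origin on the work surface. World frame = base frame: x ahead of the robot, y to its left, z up, the work surface at z = 0. Lengths are in mm, angles in rad, forces in N, time in s.
With the tool pointing down it reaches from about 350 to 900 mm from the base axis. Payload 8.1 kg.
Tool frame: the origin (TCP) lies between the finger pads; the fingertips stand 11 mm ahead of it and the grasp point (between the pads) lies 8 mm behind it; z points along the fingers, y is the direction in which the jaws open and shut (so a half turn about z gives the same grasp; the last joint's range is limited). The gripper opens to 85 mm and grips with 20 to 120 N. Pads are 22 mm wide; open, the fingers measure 114 mm over their backs; the gripper's body (76 mm by 85 mm) begins 54 mm behind the grasp point. The pads swing forward as they close: fully open they stand 13 mm farther back than shut.
Start: joints at [-1.433, 0.434, 0.025, 1.573, -0.012, 1.134, -0.075], TCP at [149.076, 606.974, 242.323] pointing down, gripper open.
Joint ranges: [-2.62, 2.62], [-0.44, 2.09], [-1.27, 1.32], [0.08, 2.57], [-1.32, 4.46], [0.12, 2], [-2.74, 2.74]. Speed limits (rad/s): [2.22, 2.22, 3.01, 3.01, 3.14, 3.14, 3.14].

### API

Orientations are given as a rotation vector (axis times angle).
In Python, from rig import telemetry, vision, job gives the robot as it stands. The module is installed in compiled form; this text tells all that it offers.
- The arm moves only by the tool move_arm, never from a script. Its argument "deltas" is a list of rows, each an object with "linear": the shift along the tool's x, y, z in mm, a list of three; "turn": the turn, a rotation vector about the tool's x, y, z in degrees, a list of three. In form: [{"linear": [tx, ty, tz], "turn": [rx, ry, rz]}, ...]. A call has 1 to 10 rows; each row shifts and turns the commanded pose from where the row before left it, along the tool's axes as they then stand; what a row does not reach is not made up. A row lasts 1/10 s, in which the tool goes at most 50 mm and 8.59 degrees, less where a joint would pass 70% of its speed; a pose out of reach is approached as far as the arm can. A call is refused whole if a number of a shift passes 50 or a number of a turn 8.59, either way. A call with a gripper value outside its range is refused whole. "jaw" is the opening, from -1 (shut) to 1 (fully open), set as the call begins (left out, the last holds). The fingers move at their own pace and stop on an object; "newtons" is the grip in N (left out, the last holds). Time passes only in rows, so rows that do not move let the fingers close. It gives the time, the measured TCP pose, the force and the opening at its end, in the units of the state.
- telemetry.get_obs(): the state, without advancing time (a new reading comes with each control period).
- vision.camera(name): name is "scene" or "top" or "wrist"; returns a dict with "pixels" (400x640x3 uint8, blue, green, red), "z_map" (400x640 float32, mm along the optical axis (not along the pixel's ray), 0 where there is no reading), "vfov" (degrees; the focal length in pixels is half the picture's height over the tangent of half this angle, whatever the lens; pixels are square), "cx", "cy" (the principal point, pixels), "view" (4x4, takes a point from world to camera coordinates). Camera axes: x right, y down, z forward; pixel columns grow to the right and rows downward; lengths in mm; the calibration is good to about 2 mm. A picture is of the moment at which its call begins.
- job.finish_job(): hands the job in, once; it reports no verdict.
The state is a dict: "time_s": time; "joint_positions": joint angles; "joint_velocities": joint speeds; "joint_efforts": joint torques, N m; "position": TCP position; "ee_rot": TCP orientation; "ft_force": force on the tool from outside, world axes, zero at the start; "moment": the same for the moment, N m; "gripper_width": opening from 0.0 (shut) to 1.0 (fully open).
Only numpy, scipy, OpenCV 4.12 (cv2) and the standard library are available. Lean on these libraries where they do the work, as an engineer would, in place of code of your own. Each camera call takes 0.05 s, during which the arm holds its last target.

### The job

The lid of the clear acrylic screw box is stuck: with a light grip, stand the box upright on the bed of the bar clamp, centred between its two jaws and let go of it. Then pump the clamp's trigger against its handle, again and again, moving the jaw by the trigger alone, until the jaw has pushed the box home against the head jaw and the sprung pad is pressed about half-way in, so that the box is held firmly without cracking. The clamp has no lock, so finish while still holding the trigger squeezed, and leave the other tools alone.

Things in the scene. Friction and masses are not known exactly. Their poses are not given: they have to be found in the camera images.
- screw_box_mid (a point): Centre of the square body of the loose clear acrylic screw box: 54 x 54 mm, 44 mm high, screws inside, 100 to 220 g; on top a white round lid, 44 mm across, 14 mm high. Point 22 mm above its underside; x, y square to its sides. It starts on the bench, at the robot's right. It cracks above 60 N of finger force (both fingers added) or 30 N from the jaw; 8 to 12 N per finger lifts it.
- clamp: Bar clamp fixed upside down on a plywood base 90 x 310 mm, 8 mm thick. Origin on the bench under the bed; z up; y along its bar from handle to moving jaw. In y: handle -150 to -134 mm; released trigger -109 to -95; fixed head jaw -45 to -25 (46 mm wide, top 85 mm above bench); bed of two rails, y -25 to 100, x 16 to 36 mm either side, top 30 mm above bench; then the moving jaw, top 85 mm.
- clamp_seat (a point): Point on the bed's top (30 mm above the bench) under the box's centre when the box stands home against the head jaw: 27 mm from that jaw's face, in the clamp's middle plane. Axes as the clamp's: y points from head jaw to moving jaw. The box may be set down anywhere between the jaws, sides square to the clamp: the moving jaw pushes it home.
- clamp_handle (a point): Centre of the outer face (away from the trigger) of the upright black handle, 92 mm above the bench, a good height to pinch. Handle 26 mm wide in x, 16 mm thick, top 117 mm above the bench; it is fixed. Axes as the clamp's. Handle and trigger are pinched together from above, one finger on each outer side.
- clamp_trigger_face (a point): Centre of the front face (towards the jaws) of the upright grey trigger, 92 mm above the bench; moves with it. Trigger 24 mm wide, 14 mm thick, from 37 to 117 mm above the bench. This face is 55 mm in +y from the handle's outer face when released, 38 mm when fully squeezed.
- clamp_pad_face (a point): Centre of the face of the moving jaw's black rubber pad, the face that meets the box: 36 mm wide, 30 mm high, centre 55 mm above the bench. The free pad stands out 20 mm (pad 8 mm, open gap 12 mm) from the jaw plate on two steel pins and is pushed back against a spring, closing the gap.
- clamp_trigger (a joint): Trigger travel towards the handle, m: 0 released, 0.017 fully squeezed; a 2.4 to 3.8 N spring returns it. A ratchet with 5 mm teeth carries the jaw along: up to 5 mm idle, then 1:1, about 15 mm a full squeeze. On release the jaw stays, held only by about 4 N of friction: if it presses harder it backs off.
- clamp_jaw (a joint): Travel of moving jaw and toothed bar towards the head jaw, m: 0 open (free pad's face 125 mm from the head jaw's face), at most 0.085. Starts between 0.005 and 0.035. The free pad meets a box that stands home at 0.071. Moved only by the trigger: do not push the jaw, pad or bar.
- clamp_pad (a joint): How far the sprung pad is pressed in, m: 0 free, 0.012 bottomed; 1.5 N per mm, so half-way is about 9 N on the box. Once bottomed, more squeezing can crack the box.
- hammer: Bystander: hammer with black rubber grip lying on the bench left of the clamp, 280 mm long. Origin under its shaft.
- ratchet: Bystander: chrome ratchet handle, 200 mm long, lying on the bench beyond the clamp. Origin under its shaft.
- hex_keys: Bystander: steel hex keys in a black holder 30 x 90 x 28 mm, keys up to 90 mm high, on the bench at the right, beyond the screw box. Origin under the holder.

How it is judged (in metres and radians):
On the way:
1. the screw box stands upright on the bed between the jaws and is let go (x of screw_box_mid in the frame of clamp_seat between -0.015 and 0.015 m and y of screw_box_mid in the frame of clamp_seat between -0.004 and 0.066 m and z of screw_box_mid in the frame of clamp_seat between 0.017 and 0.027 m and angle between screw_box_mid's own z axis and vertical below 0.1 rad and contact force between the fingers and screw_box below 0.1 N and linear speed of screw_box below 0.02 m/s), for 0.2 s.
At the end, for the whole second after the job is handed in: Box upright (0.1 rad) on the bed, against the head jaw within 4 mm, within 15 mm of the middle plane; pad pressed in 3.5 to 11 mm, pressing the box with 5 to 20 N; fingers push the trigger with over 2 N and do not touch the box; jaw at rest (x of screw_box_mid in the frame of clamp_seat between -0.015 and 0.015 m and y of screw_box_mid in the frame of clamp_seat between -0.004 and 0.004 m and z of screw_box_mid in the frame of clamp_seat between 0.018 and 0.028 m and angle between screw_box_mid's own z axis and vertical below 0.1 rad and value of joint clamp_pad between 0.0035 and 0.011 m and contact force between clamp_jaw and screw_box between 5 and 20 N and contact force between clamp_trigger and the fingers above 2 N and contact force between the fingers and screw_box below 0.1 N and velocity of joint clamp_jaw between -0.005 and 0.005 m/s); the arm keeps its last pose, push and grip.
It fails at once if the jaw presses the box with more than 30 N and cracks it (contact force between clamp_jaw and screw_box above 30 N).
It fails at once if fingers and box press on each other with more than 60 N in all (contact force between the fingers and screw_box above 60 N).
It fails at once if the robot pushes on the moving jaw, its pad or bar with more than 3 N instead of using the trigger (contact force between the arm and clamp_jaw above 3 N).
It fails at once if the hammer, ratchet or hex keys are moved by more than 30 mm (distance of any of hammer, ratchet, hex_keys from where it was at the start of the episode above 0.03 m).
It also fails if it takes over 61 s, if anything falls off the work surface, if the arm or the gripper's body presses on something with over 40 N, if the wrist force passes 120 N, or if a joint passes its speed limit or range.

## Working session

There is one attempt and no reset: what is moved stays moved. The work goes in short steps, Python scripts to look and compute and a tool call to move; the robot and the scene stay as the last step left them, time stands still between calls to the robot, and variables do not carry over. Pictures are saved under pics/ and viewed, and the job is handed in when it is done.

Besides the shell and the picture viewer there is one more tool, called after "Emit:" as name(argument=value, ...), one argument or row to a line, values as JSON. move_arm: Moves the arm, as the interface text tells. Its arguments: {"type":"object","properties":{"deltas":{"type":"array","items":{"type":"object","properties":{"linear":{"type":"array","items":{"type":"number"}},"turn":{"type":"array","items":{"type":"number"}}}}},"jaw":{"type":"number"},"newtons":{"type":"number"}},"required":["deltas"]}

```bash
mkdir -p pics
cat > h.py <<'E'
import numpy as np, cv2
from rig import telemetry, vision, job
def grab(n,tag):
    c=vision.camera(n); cv2.imwrite(f'pics/{tag}.png',c['pixels']); np.savez(f'{tag}.npz',**c); return c
def load(tag): return dict(np.load(f'{tag}.npz'))
def xyz(c):
    z=c['z_map'].astype(float); f=200/np.tan(np.radians(float(c['vfov'])/2))
    v,u=np.mgrid[0:400,0:640]
    p=np.stack([(u-float(c['cx']))*z/f,(v-float(c['cy']))*z/f,z,np.ones_like(z)],-1)
    return (p@np.linalg.inv(c['view']).T)[...,:3]
E
python3 - <<'E'
from h import *
for n in('scene','top','wrist'):
    c=grab(n,n+'0'); print(n,c['vfov'],c['cx'],c['cy'],c['view'].round(3).tolist(),(c['z_map']>0).mean())
print(telemetry.get_obs())
E
```

```text
scene 52.49384994408857 321.131648701973 205.00183819160125 [[-0.038, 0.999, 0.024, -10.605], [0.598, 0.042, -0.8, -291.517], [-0.801, -0.016, -0.599, 1477.117], [0.0, 0.0, 0.0, 1.0]] 0.99598828125
top 43.45878975731646 319.36239505094034 207.23176628970018 [[0.023, -0.999, 0.026, -12.979], [-0.986, -0.027, -0.164, 620.477], [0.164, -0.021, -0.986, 1207.287], [0.0, 0.0, 0.0, 1.0]] 0.99633984375
wrist 60.42750416801604 317.2382359067009 199.0563268376405 [[0.238, 0.971, -0.002, -625.561], [0.935, -0.229, 0.272, -36.771], [0.264, -0.066, -0.962, 378.859], [0.0, 0.0, 0.0, 1.0]] 0.9959296875
{'time_s': 0.15, 'joint_positions': array([-1.43257491,  0.43506549,  0.02499507,  1.57385459, -0.01154288,
        1.13399845, -0.07507837]), 'joint_velocities': array([ 1.64987419e-03, -1.01836743e-03,  3.04237826e-04, -3.34687487e-03,
        7.68130454e-05, -1.13406565e-03, -1.25146098e-03]), 'joint_efforts': array([ 1.56713410e-03, -6.70881057e+01,  1.02574155e+00, -3.16448665e+01,
        1.54289586e-02,  9.01498395e-03,  4.52670307e-06]), 'position': array([149.0511183 , 606.60437175, 241.71787508]), 'ee_rot': array([ 3.77429340e-01,  3.11881057e+00, -1.85813243e-03]), 'ft_force': array([-0.29887354,  1.2329198 ,  0.1831215 ]), 'moment': array([0.04303806, 0.00640288, 0.05532012]), 'gripper_width': 0.9994207685113999}
```

View pics/top0.png

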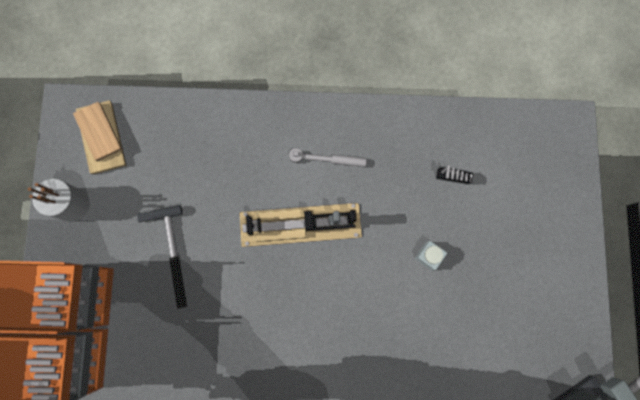

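View pics/scene0.png

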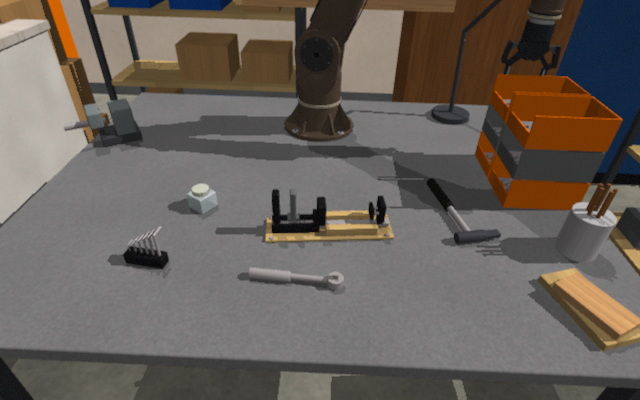

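The top view shows the clamp at (240-362, 203-245), with its handle at the right end and the moving jaw at the left. The box is at (432, 254), the hammer is on the left, the ratchet is above the clamp, and the hex keys are at (455, 175). Next I'll measure from enlarged crops and depth.

Run:
```python
from h import *
c=load('top0'); P=xyz(c); im=c['pixels']
cv2.imwrite('pics/t_clamp.png',cv2.resize(im[190:260,230:370],None,fx=5.6,fy=5.6,interpolation=cv2.INTER_CUBIC))
cv2.imwrite('pics/t_box.png',cv2.resize(im[230:280,405:475],None,fx=8,fy=8,interpolation=cv2.INTER_CUBIC))
s=load('scene0'); Q=xyz(s)
cv2.imwrite('pics/s_clamp.png',cv2.resize(s['pixels'][180:250,255:400],None,fx=5.5,fy=5.5,interpolation=cv2.INTER_CUBIC))
print('bench z',np.median(P[300:340,450:500,2]),np.median(Q[280:310,180:230,2]))
# base plate + box
for n,R in(('top',P),('scene',Q)):
    X,Y,Z=R[...,0],R[...,1],R[...,2]
    m=(X>350)&(X<650)&(Y>-320)&(Y<-100)&(Z>20)&(Z<100)
    for lo,hi in((35,48),(50,65)):
        k=m&(Z>lo)&(Z<hi); q=R[k]
        if len(q)>5: print(n,lo,hi,len(q),q.min(0).round(1),q.max(0).round(1),q.mean(0).round(1), cv2.minAreaRect(q[:,:2].astype(np.float32)))
    m=(X>350)&(X<750)&(abs(Y)<230)&(Z>3)&(Z<14); m&=~((Y<-100)&(X>700))
    q=R[m]; print(len(q),cv2.minAreaRect(q[:,:2].astype(np.float32)))
```

```text
bench z -1.2269841353128186 -1.4437414372115427
top 35 48 211 [ 474.1 -318.2   35.3] [ 544.3 -247.5   48. ] [ 507.1 -278.2   42.2] ((508.96405029296875, -282.97540283203125), (53.533782958984375, 55.098602294921875), 55.391902923583984)
top 50 65 256 [ 487.9 -303.6   50.7] [ 530.7 -261.1   63.7] [ 508.6 -282.3   56.2] ((509.2181091308594, -282.3069763183594), (42.448486328125, 42.41923904418945), 1.8525060415267944)
2829 ((550.255859375, -0.030731201171875), (399.074462890625, 459.184814453125), 0.18275772035121918)
scene 35 48 178 [ 491.8 -316.4   35.2] [ 546.5 -246.6   47.7] [ 525.7 -276.8   41.3] ((512.5309448242188, -280.8181457519531), (55.515872955322266, 54.06652069091797), 55.737327575683594)
scene 50 65 168 [ 489.8 -303.5   50. ] [ 535.4 -260.1   59. ] [ 515.  -280.2   55.6] ((512.2432861328125, -281.3859558105469), (43.67123794555664, 42.80385971069336), 69.10871887207031)
1214 ((575.7618408203125, -2.875762939453125), (142.28639221191406, 416.2132873535156), 9.113326072692871)
```

Run:
```python
from h import *
c=load('top0'); P=xyz(c)
# height map rows along clamp
for v in range(204,246,3): print(v,[int(z) for z in P[v,236:368:3,2]])
print(P[225,300].round(1),P[240,240].round(),P[207,360].round(),P[254,432].round())
```

```text
204 [0, -4, 1, -4, -7, -5, 1, 0, -1, 1, 0, 0, -2, -4, -6, 0, 0, -2, 1, 0, -6, -2, -1, 1, 0, -3, 0, 0, 0, -1, -3, -4, -5, -5, 1, 4, 5, 7, 5, 13, 11, 0, -4, -3]
207 [-4, 0, -1, -2, 0, -2, -2, -2, -5, -5, 0, 5, -1, -3, -1, -1, -3, -4, 0, 2, 0, 0, 0, 2, 0, 7, 6, 6, 6, 6, 8, 4, 3, 2, 5, 10, 4, 7, 5, 8, 9, -1, -5, 0]
210 [1, 0, 1, -2, 0, 6, -1, -2, 0, -4, 3, 5, 7, 6, 0, 7, 10, 4, 1, 33, 25, 31, 31, 8, 7, 5, 14, 13, 3, 2, 5, 3, 4, 5, 7, 10, 6, 4, 113, 116, 6, 0, -3, -2]
213 [1, 0, 8, 9, 4, 3, 7, 25, 30, 24, 32, 30, 34, 26, 27, 31, 27, 28, 26, 20, 22, 28, 27, 86, 84, 79, 6, 2, 8, 11, 33, 33, 35, 115, 115, 37, 33, 33, 111, 114, 110, 8, 1, -8]
216 [-3, 1, 10, 8, 83, 76, 8, 27, 25, 28, 23, 26, 28, 30, 29, 28, 24, 28, 38, 27, 22, 24, 34, 84, 89, 83, 53, 34, 34, 32, 29, 50, 61, 117, 116, 9, 4, 43, 112, 119, 113, 5, -1, -2]
219 [-3, 2, 6, 7, 84, 80, 4, 71, 65, 35, 30, 26, 28, 29, 24, 18, 11, 8, 8, 10, 9, 2, 4, 81, 84, 85, 58, 26, 18, 26, 24, 42, 50, 115, 117, 19, 26, 37, 109, 115, 109, 6, 1, -1]
222 [-1, 1, 8, 8, 85, 83, 59, 73, 67, 6, 7, 5, 9, 21, 21, 20, 20, 21, 20, 19, 21, 16, 19, 81, 86, 84, 5
[... 581 characters left out ...]
5, -4, 9, 5, 80, 71, 10, 25, 26, 28, 29, 26, 23, 28, 30, 29, 34, 27, 27, 29, 28, 26, 28, 9, 3, 2, 10, 0, 5, 10, 9, 9, 4, 8, 3, 8, 5, 6, 3, 4, 7, 7, 0, -7]
237 [0, 0, 5, 5, 11, 6, 4, 30, 27, 29, 25, 28, 34, 29, 24, 30, 26, 28, 30, 27, 30, 23, 32, 26, 8, 7, 6, 9, 2, 7, 7, 11, 5, 8, 1, 6, 8, 1292, 5, 7, 11, 3, -1, 1]
240 [0, -4, 5, 5, 4, 6, 6, 25, 24, 23, 26, 29, 17, 9, 9, 10, 4, 5, 5, 4, 5, 6, 8, 10, 7, 7, 4, 3, 7, 4, 0, 0, -4, 2, -1, -1, -3, -1, -1, -3, 0, 3, 0, 0]
243 [-3, -2, 8, 0, 13, 7, 11, 5, 9, 10, 6, 3, 10, 7, 4, 7, 7, 6, -3, -2, 1, 1, -1, -6, -1, -6, 4, 0, 2, 0, 0, 0, 0, 0, 0, 0, -3, 1, -3, -4, -2, -3, 5, -1]
[578.7  50.4  18.3] [538. 204.  -2.] [ 633. -105.   -4.] [ 510. -279.   56.]
```

Run:
```python
from h import *
for t in('top0','scene0'):
    c=load(t);P=xyz(c);X,Y,Z=[P[...,i] for i in range(3)]
    reg=(X>500)&(X<680)&(Y<230)&(Y>-130)
    m=(reg&(Z>104)&(Z<124)).astype(np.uint8)
    m2=(reg&(Z>75)&(Z<92)).astype(np.uint8)
    for k in(m,m2):
        n,l,s,ce=cv2.connectedComponentsWithStats(k)
        for i in range(1,n):
            if s[i,4]>12:
                q=P[l==i]; print(t,s[i,4],q.mean(0).round(1),[np.round(a,1) for a in cv2.minAreaRect(q[:,:2].astype(np.float32))])
    r=reg&(Z>20)&(Z<38); q=P[r]; print('rails',[np.round(a,1) for a in cv2.minAreaRect(q[:,:2].astype(np.float32))],q.mean(0))
```

```text
top0 75 [593.7 -76.3 114.1] [array([595.1, -76.4]), array([25.8, 15.2]), np.float64(2.7)]
top0 61 [590.4 -36.5 114.4] [array([590.5, -36.5]), array([23.2, 13.9]), np.float64(6.3)]
top0 153 [583.3  30.3  83.4] [array([583.4,  30.3]), array([44.2, 19.5]), np.float64(1.7)]
top0 110 [568.3 173.7  82.9] [array([568.7, 174.2]), array([46.4, 14.3]), np.float64(5.9)]
rails [array([581.4,  53.8]), array([ 72.3, 284.2]), np.float64(6.1)] [578.69088675  67.61930036  27.57660354]
scene0 54 [598.2 -35.1 112.9] [array([594.1, -35.6]), array([25.3, 11.6]), np.float64(5.3)]
scene0 70 [602.2 -74.  112.3] [array([599.3, -74.5]), array([23.1, 16.1]), np.float64(6.6)]
scene0 121 [590.   31.8  82.3] [array([587. ,  31.7]), array([47.7, 20. ]), np.float64(6.1)]
scene0 88 [575.2 174.6  81.9] [array([571.9, 175.1]), array([48.1, 13.9]), np.float64(6.6)]
scene0 45 [608.6 -74.1  84. ] [array([607.1, -74.5]), array([10.9, 16.7]), np.float64(2.1)]
scene0 36 [603.9 -32.8  83.6] [array([603.9, -32.8]), array([ 5.7, 12.7]), np.float64(14.5)]
rails [array([583.3,  55.2]), array([ 77.1, 287. ]), np.float64(5.8)] [589.58989072  59.22849928  26.66653671]
```

View pics/t_clamp.png

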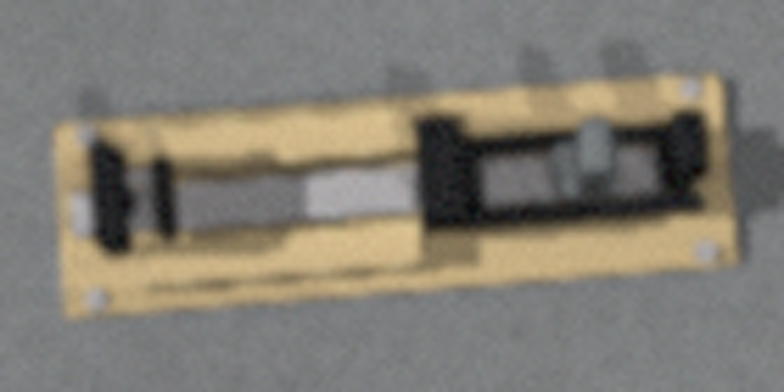

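View pics/t_box.png

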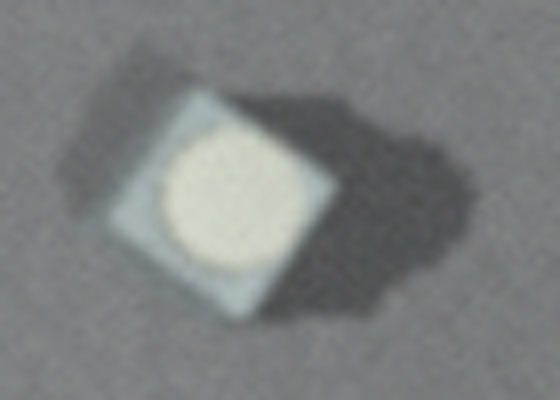

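View pics/s_clamp.png

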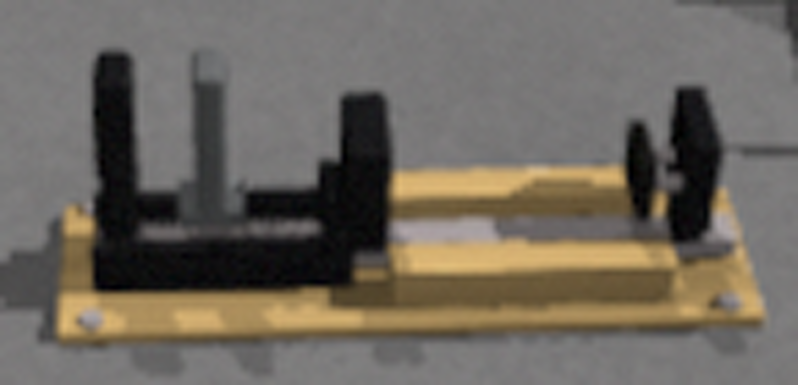

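The crops agree. The clamp's +y axis is turned about 6° from world y, and the head jaw and handle tops put its origin near (582, 66). The box is at about (511, -282), with its sides at 55.5° / -34.5°. The orange bins are near the start pose, so I'll check their height before moving.

```bash
cat >> h.py <<'E'
from scipy.spatial.transform import Rotation as R
def plan(target,yaw=None,show=True):
    """tool-frame linear shift to world target; turn about tool z so that tool y is at yaw (deg)"""
    o=telemetry.get_obs(); M=R.from_rotvec(o['ee_rot']).as_matrix()
    d=M.T@(np.array(target)-o['position']); y=np.degrees(np.arctan2(M[1,1],M[0,1]))
    print('pos',o['position'].round(1),'tooly',round(y,2),'z',M[:,2].round(4),'t',o['time_s'],'F',o['ft_force'].round(1),'w',round(o['gripper_width'],3))
    print('lin',d.round(1), 'turn z', None if yaw is None else round(-(yaw-y),2))
E
python3 - <<'E'
from h import *
P=xyz(load('top0')); Q=xyz(load('scene0'))
for p in(P,Q):
    m=(p[...,1]>330)&(p[...,0]<560)&(p[...,0]>50)&(p[...,1]<750); q=p[m]; q=q[q[:,2]<400]
    print(len(q),np.percentile(q,[1,50,99],axis=0).round())
plan([149,607,340],-34.5)
E
```

```text
30967 [[150. 334.  -7.]
 [347. 520.   3.]
 [555. 725. 262.]]
24762 [[  79.  337. -754.]
 [ 422.  560.  103.]
 [ 556.  719.  379.]]
pos [149.1 606.6 241.7] tooly 76.2 z [-1.0e-04 -1.2e-03 -1.0e+00] t 0.15 F [-0.3  1.2  0.2] w 0.999
lin [  0.1   0.3 -98.3] turn z 110.7
```

Emit:
move_arm(
  deltas=[
    {"linear": [0,0,-40],"turn": [0,0,8.5]},
    {"linear": [0,0,-40],"turn": [0,0,8.5]},
    {"linear": [0,0,-20],"turn": [0,0,8.5]},
    {"linear": [0,0,0],"turn": [0,0,8.5]},
    {"linear": [0,0,0],"turn": [0,0,8.5]},
    {"linear": [0,0,0],"turn": [0,0,8.5]},
    {"linear": [0,0,0],"turn": [0,0,8.5]},
    {"linear": [0,0,0],"turn": [0,0,8.5]},
    {"linear": [0,0,0],"turn": [0,0,8.5]},
    {"linear": [0,0,0],"turn": [0,0,8.5]},
  ],
  jaw=1,
  newtons=20,
)

```text
time_s: 1.15
position: [149.0, 606.8, 342.0]
ee_rot: [2.391, 2.037, -0.001]
ft_force: [0.3, 0.3, 0.5]
gripper_width: 0.998
```

Emit:
move_arm(
  deltas=[
    {"linear": [0,0,0],"turn": [0,0,8.5]},
    {"linear": [0,0,0],"turn": [0,0,8.5]},
    {"linear": [0,0,0],"turn": [0,0,8.5]},
    {"linear": [0,0,0],"turn": [0,0,0]},
    {"linear": [0,0,0],"turn": [0,0,0]},
  ],
)

```text
time_s: 1.65
position: [148.9, 606.9, 342.0]
ee_rot: [2.774, 1.474, -0.0]
ft_force: [-0.5, 0.3, 0.3]
gripper_width: 1.0
```

Run:
```python
from h import *
plan([450,150,340],-34.5)
print(telemetry.get_obs()['joint_positions'].round(2))
```

```text
pos [148.9 606.9 342. ] tooly -34.03 z [ 1.e-04 -6.e-04 -1.e+00] t 1.65 F [-0.5  0.3  0.3] w 1.0
lin [-210.1  505.3    2.3] turn z 0.47
[-1.71  0.39  0.43  1.44 -0.16  1.35 -1.86]
```

Emit:
move_arm(
  deltas=[
    {"linear": [-19,45,0],"turn": [0,0,0]},
    {"linear": [-19,45,0],"turn": [0,0,0]},
    {"linear": [-19,45,0],"turn": [0,0,0]},
    {"linear": [-19,45,0],"turn": [0,0,0]},
    {"linear": [-19,45,0],"turn": [0,0,0]},
    {"linear": [-19,45,0],"turn": [0,0,0]},
    {"linear": [-19,45,0],"turn": [0,0,0]},
    {"linear": [-19,45,0],"turn": [0,0,0]},
    {"linear": [-19,45,0],"turn": [0,0,0]},
    {"linear": [-19,45,0],"turn": [0,0,0]},
  ],
)

```text
time_s: 2.65
position: [414.4, 194.5, 342.6]
ee_rot: [-2.774, -1.474, -0.002]
ft_force: [0.8, 0.7, 0.1]
gripper_width: 1.0
```

Run:
```python
from h import *
plan([511,-282,260],-34.5)
print(telemetry.get_obs()['joint_positions'].round(2))
c=grab('wrist','w1'); print(c['view'].round(3).tolist())
```

```text
pos [414.4 194.5 342.6] tooly -34.04 z [ 5.e-04  1.e-03 -1.e+00] t 2.65 F [0.8 0.7 0.1] w 1.0
lin [-340.8  346.8   82.2] turn z 0.46
[-1.22  0.06  0.72  1.84 -0.04  1.26 -1.08]
[[0.829, -0.559, 0.001, -235.365], [-0.539, -0.798, 0.27, 317.841], [-0.15, -0.224, -0.963, 581.792], [0.0, 0.0, 0.0, 1.0]]
```

View pics/w1.png

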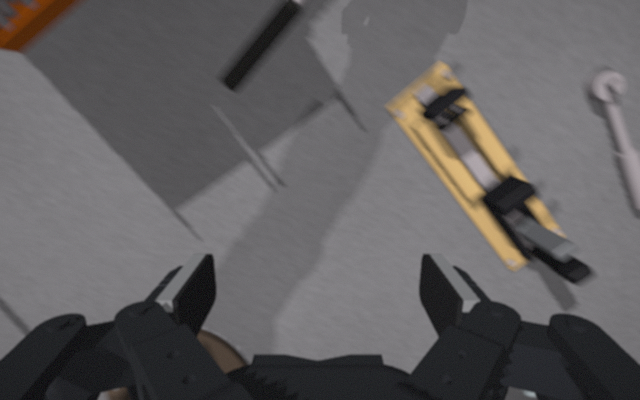

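The wrist view shows the clamp, clear of the path. I'll continue to a point above the box.

Emit:
move_arm(
  deltas=[
    {"linear": [-34,34,5],"turn": [0,0,0]},
    {"linear": [-34,34,5],"turn": [0,0,0]},
    {"linear": [-34,34,5],"turn": [0,0,0]},
    {"linear": [-34,34,5],"turn": [0,0,0]},
    {"linear": [-34,34,5],"turn": [0,0,0]},
    {"linear": [-34,34,5],"turn": [0,0,0]},
    {"linear": [-34,34,10],"turn": [0,0,0]},
    {"linear": [-34,34,10],"turn": [0,0,0]},
    {"linear": [-34,34,10],"turn": [0,0,0]},
    {"linear": [-34,34,10],"turn": [0,0,0.5]},
  ],
)

```text
time_s: 3.7
position: [503.3, -277.8, 271.5]
ee_rot: [-2.78, -1.462, -0.0]
ft_force: [1.1, 0.8, 0.9]
gripper_width: 1.001
```

Emit:
move_arm(
  deltas=[
    {"linear": [0,0,10],"turn": [0,0,0]},
    {"linear": [0,0,0],"turn": [0,0,0]},
    {"linear": [0,0,0],"turn": [0,0,0]},
  ],
)

```text
time_s: 4.0
position: [503.1, -275.0, 262.2]
ee_rot: [-2.781, -1.459, 0.0]
ft_force: [0.9, 0.3, -0.0]
gripper_width: 1.003
```

Run:
```python
from h import *
plan([511,-282,260],-34.5)
print(telemetry.get_obs()['joint_positions'].round(2))
c=grab('wrist','w2'); Q=xyz(c)
X,Y,Z=[Q[...,i] for i in range(3)]
for lo,hi in((37,50),(51,63)):
    k=((Z>lo)&(Z<hi)&(abs(X-511)<50)&(abs(Y+282)<50)); q=Q[k]
    print(len(q),q.mean(0).round(1),cv2.minAreaRect(q[:,:2].astype(np.float32)))
```

```text
pos [ 503.1 -275.   262.2] tooly -34.63 z [-6.0e-04  1.1e-03 -1.0e+00] t 4.0 F [ 0.9  0.3 -0. ] w 1.003
lin [-1.3 10.5  2.2] turn z -0.13
[-0.25  0.44  0.95  1.72 -0.39  1.18  0.21]
1115 [ 513.7 -277.2   44. ] ((511.01025390625, -282.83013916015625), (54.64482116699219, 54.02798080444336), 55.565765380859375)
1511 [ 511.6 -281.8   58.3] ((511.3845520019531, -282.430419921875), (44.38770294189453, 44.46142578125), 89.58544921875)
```

View pics/w2.png

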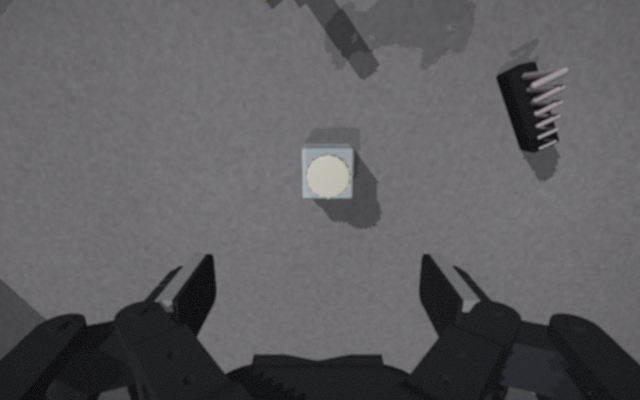

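The wrist view shows the box square to the fingers at (328, 172), and depth puts it at (511.2, -282.6). Descending.

Emit:
move_arm(
  deltas=[
    {"linear": [-2,11,10],"turn": [0,0,0]},
    {"linear": [0,0,40],"turn": [0,0,0]},
    {"linear": [0,0,40],"turn": [0,0,0]},
    {"linear": [0,0,40],"turn": [0,0,0]},
    {"linear": [0,0,40],"turn": [0,0,0]},
    {"linear": [0,0,30],"turn": [0,0,0]},
    {"linear": [0,0,20],"turn": [0,0,0]},
    {"linear": [0,0,15],"turn": [0,0,0]},
    {"linear": [0,0,11],"turn": [0,0,0]},
    {"linear": [0,0,0],"turn": [0,0,0]},
  ],
)

```text
time_s: 5.05
position: [510.9, -283.3, 15.4]
ee_rot: [-2.782, -1.456, 0.001]
ft_force: [0.1, -0.3, 0.6]
gripper_width: 1.0
```

Run:
```python
from h import *
plan([511.2,-282.6,16],-34.5)
c=grab('wrist','w3'); grab('scene','s3')
cv2.imwrite('pics/s3c.png',cv2.resize(load('s3')['pixels'][130:250,130:290],None,fx=5,fy=5))
```

```text
pos [ 510.9 -283.3   15.4] tooly -34.74 z [-9.e-04  7.e-04 -1.e+00] t 5.05 F [ 0.1 -0.3  0.6] w 1.0
lin [ 0.8 -0.2 -0.6] turn z -0.24
```

View pics/w3.png

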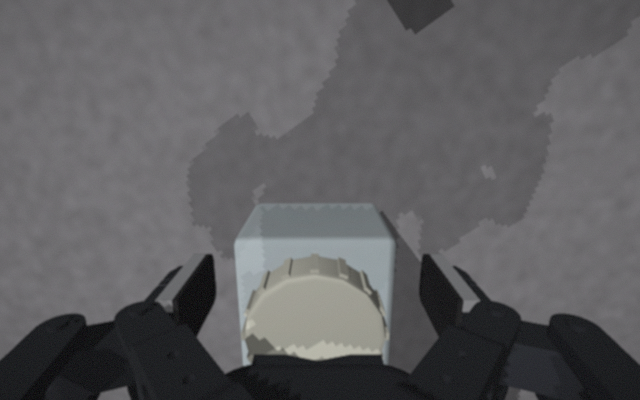

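View pics/s3c.png

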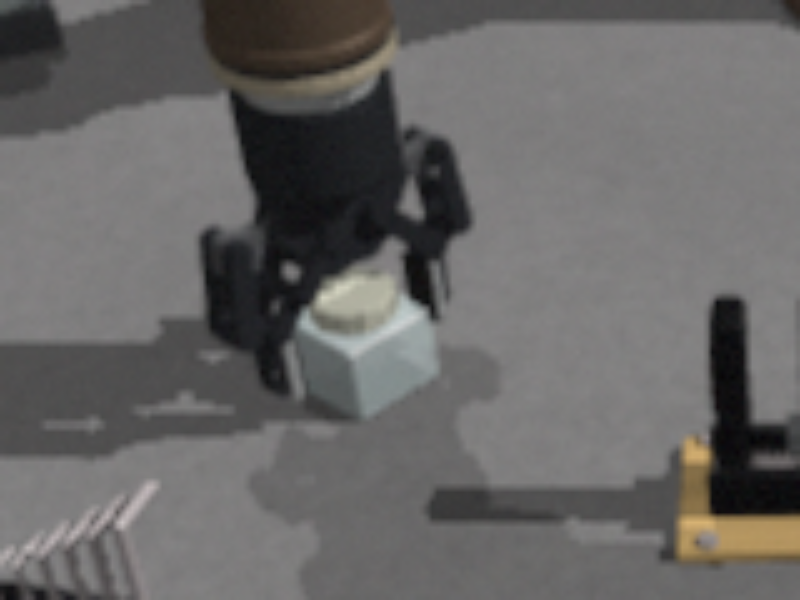

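The box lies between the two pads. I'll close on it at 20 N.

Emit:
move_arm(
  deltas=[
    {"linear": [0,0,0],"turn": [0,0,0]},
    {"linear": [0,0,0],"turn": [0,0,0]},
    {"linear": [0,0,0],"turn": [0,0,0]},
    {"linear": [0,0,0],"turn": [0,0,0]},
    {"linear": [0,0,0],"turn": [0,0,0]},
    {"linear": [0,0,0],"turn": [0,0,0]},
    {"linear": [0,0,0],"turn": [0,0,0]},
    {"linear": [0,0,0],"turn": [0,0,0]},
  ],
  jaw=-0.4,
  newtons=20,
)

```text
time_s: 5.95
position: [511.4, -284.1, 17.1]
ee_rot: [2.783, 1.455, 0.002]
ft_force: [-1.4, 2.2, 7.3]
gripper_width: 0.636
```

Emit:
move_arm(
  deltas=[
    {"linear": [0,0,-5],"turn": [0,0,0]},
    {"linear": [0,0,-15],"turn": [0,0,0]},
    {"linear": [0,0,-30],"turn": [0,0,0]},
    {"linear": [0,0,-30],"turn": [0,0,0]},
    {"linear": [0,0,-30],"turn": [0,0,0]},
    {"linear": [0,0,-30],"turn": [0,0,0]},
    {"linear": [0,0,-20],"turn": [0,0,0]},
    {"linear": [0,0,0],"turn": [0,0,0]},
    {"linear": [0,0,0],"turn": [0,0,0]},
  ],
)

```text
time_s: 6.85
position: [510.9, -283.8, 176.8]
ee_rot: [2.784, 1.455, 0.001]
ft_force: [-0.7, 0.9, -0.7]
gripper_width: 0.632
```

Run:
```python
from h import *
plan([581,85,175],6)
c=grab('wrist','w4'); Q=xyz(c); X,Y,Z=[Q[...,i] for i in range(3)]
k=(Z>150)&(Z<260)&(abs(X-511)<45)&(abs(Y+282)<45)
```

```text
pos [ 510.9 -283.8  176.8] tooly -34.8 z [ 9.e-04  2.e-04 -1.e+00] t 6.85 F [-0.7  0.9 -0.7] w 0.632
lin [ 342.9 -152.9    2. ] turn z -40.8
```

View pics/w4.png

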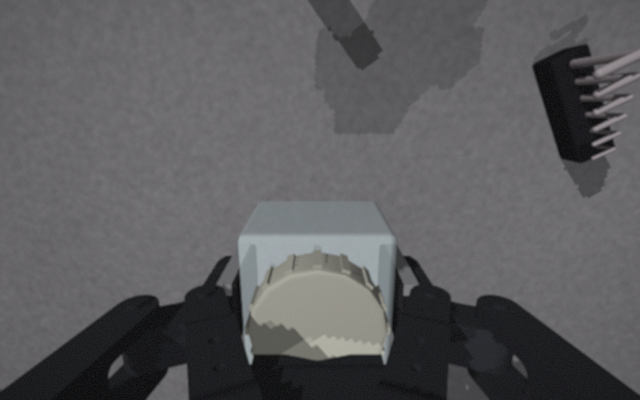

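The box is held at a width of about 54 mm and has lifted clear. I'll turn it square to the clamp and carry it over.

Emit:
move_arm(
  deltas=[
    {"linear": [0,0,-10],"turn": [0,0,-8.16]},
    {"linear": [0,0,-10],"turn": [0,0,-8.16]},
    {"linear": [0,0,-10],"turn": [0,0,-8.16]},
    {"linear": [0,0,0],"turn": [0,0,-8.16]},
    {"linear": [0,0,0],"turn": [0,0,-8.16]},
    {"linear": [40,12,0],"turn": [0,0,0]},
    {"linear": [40,12,0],"turn": [0,0,0]},
    {"linear": [40,12,0],"turn": [0,0,0]},
    {"linear": [40,12,0],"turn": [0,0,0]},
    {"linear": [40,12,0],"turn": [0,0,0]},
  ],
)

```text
time_s: 7.9
position: [548.9, -77.0, 205.2]
ee_rot: [-2.101, -2.333, 0.002]
ft_force: [0.7, -0.3, -0.9]
gripper_width: 0.628
```

Run:
```python
from h import *
plan([579.1,90.7,206],6)
c=grab('wrist','w5'); c=grab('top','t5')
cv2.imwrite('pics/t5c.png',cv2.resize(c['pixels'][190:260,230:370],None,fx=5.6,fy=5.6,interpolation=cv2.INTER_CUBIC))
```

```text
pos [548.9 -77.  205.2] tooly 5.98 z [-0.0022  0.     -1.    ] t 7.9 F [ 0.7 -0.3 -0.9] w 0.628
lin [163.7  47.5  -0.9] turn z -0.02
```

View pics/w5.png

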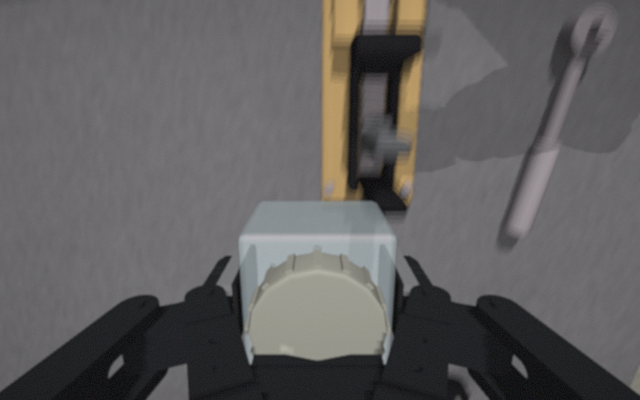

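Emit:
move_arm(
  deltas=[
    {"linear": [20,16,0],"turn": [0,0,0]},
    {"linear": [20,16,0],"turn": [0,0,0]},
    {"linear": [20,15,0],"turn": [0,0,0]},
    {"linear": [0,0,0],"turn": [0,0,0]},
    {"linear": [0,0,0],"turn": [0,0,0]},
  ],
)

```text
time_s: 8.5
position: [589.5, -14.1, 205.1]
ee_rot: [-2.1, -2.335, 0.003]
ft_force: [-0.5, 0.2, -1.9]
gripper_width: 0.629
```

Run:
```python
from h import *
plan([579.1,90.7,206],6)
c=grab('wrist','w6'); P=xyz(c)
X,Y,Z=[P[...,i] for i in range(3)]
reg=(X>500)&(X<680)&(Y<230)&(Y>-130)
for k in (reg&(Z>104)&(Z<124),reg&(Z>75)&(Z<92),reg&(Z>60)&(Z<75),reg&(Z>24)&(Z<36)):
    n,l,s,ce=cv2.connectedComponentsWithStats(k.astype(np.uint8))
    for i in range(1,n):
        if s[i,4]>60:
            q=P[l==i]; print(s[i,4],q.mean(0).round(1),[np.round(a,1) for a in cv2.minAreaRect(q[:,:2].astype(np.float32))],s[i,:4])
```

```text
pos [589.5 -14.1 205.1] tooly 6.05 z [-2.3e-03 -7.0e-04 -1.0e+00] t 8.5 F [-0.5  0.2 -1.9] w 0.629
lin [105.3   0.7  -1. ] turn z 0.05
1728 [586.4  31.6  85.1] [array([586.5,  31.3]), array([46.1, 19.7]), np.float64(6.2)] [287 123  64  28]
2913 [554.8  86.7  30.3] [array([554.7,  85.4]), array([20.1, 94.2]), np.float64(6.0)] [274   0  27 120]
2911 [606.   92.1  30.4] [array([606.5,  90.2]), array([20.2, 92.8]), np.float64(6.1)] [337   0  27 120]
447 [574.1 -10.7  34. ] [array([573.9, -10.5]), array([ 8.1, 46.6]), np.float64(5.9)] [295 151  10  51]
432 [607.7  -7.4  34.2] [array([607.7,  -6.8]), array([ 8.1, 46.2]), np.float64(5.9)] [333 151  10  51]
```

View pics/w6.png

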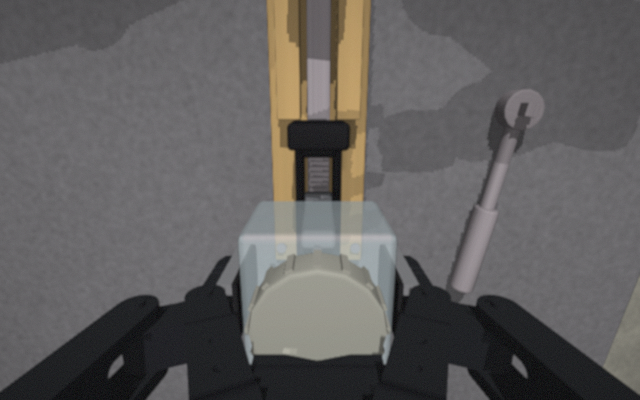

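The wrist view shows the clamp bar centred under the box. The fit puts the head jaw centre at (586.4, 31.4), the yaw at 6.0°, and the clamp origin at (582.7, 66.2). I'll move over the bed.

Emit:
move_arm(
  deltas=[
    {"linear": [34,0.8,0],"turn": [0,0,0]},
    {"linear": [34,0.8,0],"turn": [0,0,0]},
    {"linear": [32,0,0],"turn": [0,0,0]},
    {"linear": [0,0,0],"turn": [0,0,0]},
    {"linear": [0,0,0],"turn": [0,0,0]},
  ],
)

```text
time_s: 9.05
position: [580.7, 84.8, 206.0]
ee_rot: [-2.102, -2.335, 0.001]
ft_force: [0.4, -0.3, -0.8]
gripper_width: 0.631
```

Run:
```python
from h import *
plan([580.6,86.1,47.1],6)
c=grab('wrist','w7'); P=xyz(c)
X,Y,Z=[P[...,i] for i in range(3)]
reg=(X>500)&(X<680)&(Y<260)&(Y>50)
for k in (reg&(Z>75)&(Z<92),reg&(Z>60)&(Z<75)):
    n,l,s,ce=cv2.connectedComponentsWithStats(k.astype(np.uint8))
    for i in range(1,n):
        if s[i,4]>60:
            q=P[l==i]; d=(q[:,:2]-[582.7,66.2]); yy=d@[-.1045,.9945]; xx=d@[.9945,.1045]
            print(s[i,4],q.mean(0).round(1),'clamp y',np.percentile(yy,[2,50,98]).round(1),'x',np.percentile(xx,[2,98]).round(1),s[i,:4])
```

```text
pos [580.7  84.8 206. ] tooly 6.01 z [-8.e-04 -5.e-04 -1.e+00] t 9.05 F [ 0.4 -0.3 -0.8] w 0.631
lin [1.400e+00 1.000e-01 1.589e+02] turn z 0.01
1416 [571.2 175.1  84.9] clamp y [102.8 109.4 116.6] x [-21.7  21.7] [283  60  66  22]
64 [571.3 168.2  71. ] clamp y [102.5 102.6 102.7] x [-19.4  19.1] [288  82  56   2]
513 [573.9 152.2  70. ] clamp y [82.7 86.4 90. ] x [-16.4  16.8] [293  98  47  13]
```

View pics/w7.png

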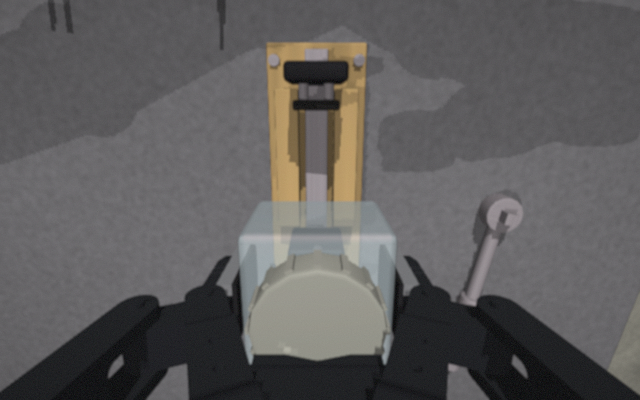

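The pad face is at clamp y ≈ 82.5, so the jaw travel is about 17.5 mm and there are about 107 mm between the jaws. Lowering the box at clamp y ≈ 20.

Emit:
move_arm(
  deltas=[
    {"linear": [1.5,0,30],"turn": [0,0,0]},
    {"linear": [0,0,40],"turn": [0,0,0]},
    {"linear": [0,0,30],"turn": [0,0,0]},
    {"linear": [0,0,20],"turn": [0,0,0]},
    {"linear": [0,0,15],"turn": [0,0,0]},
    {"linear": [0,0,10],"turn": [0,0,0]},
    {"linear": [0,0,5],"turn": [0,0,0]},
    {"linear": [0,0,4],"turn": [0,0,0]},
    {"linear": [0,0,0],"turn": [0,0,0]},
    {"linear": [0,0,0],"turn": [0,0,0]},
  ],
)

```text
time_s: 10.1
position: [581.6, 87.0, 52.9]
ee_rot: [2.102, 2.334, 0.001]
ft_force: [-0.3, -1.4, -1.5]
gripper_width: 0.628
```

Run:
```python
from h import *
plan([580.6,86.1,47.1],6)
c=grab('scene','s8')
cv2.imwrite('pics/s8c.png',cv2.resize(c['pixels'][150:255,250:400],None,fx=5.3,fy=5.3,interpolation=cv2.INTER_CUBIC))
```

```text
pos [581.6  87.   52.9] tooly 6.0 z [ 1.e-03  3.e-04 -1.e+00] t 10.1 F [-0.3 -1.4 -1.5] w 0.628
lin [-0.8 -1.1  5.8] turn z 0.0
```

View pics/s8c.png

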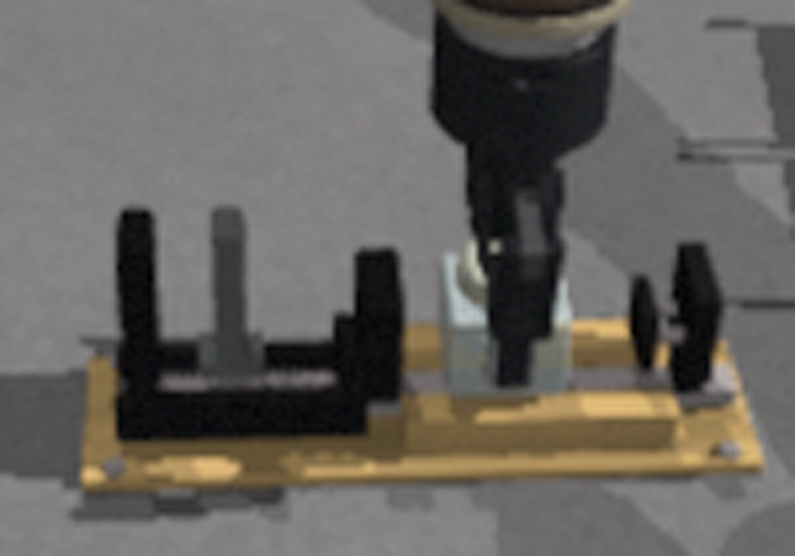

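The box is square and between the jaws, a few mm above the bed. I'll ease it down.

Emit:
move_arm(
  deltas=[
    {"linear": [0,-1,2],"turn": [0,0,0]},
    {"linear": [0,0,2],"turn": [0,0,0]},
    {"linear": [0,0,1],"turn": [0,0,0]},
    {"linear": [0,0,0.5],"turn": [0,0,0]},
    {"linear": [0,0,0],"turn": [0,0,0]},
    {"linear": [0,0,0],"turn": [0,0,0]},
  ],
)

```text
time_s: 10.75
position: [580.0, 86.9, 47.2]
ee_rot: [-2.102, -2.334, -0.0]
ft_force: [-3.6, 0.2, 5.2]
gripper_width: 0.631
```

Contact is at about 5 N, so the box is on the bed. Releasing.

Emit:
move_arm(
  deltas=[
    {"linear": [0,0,0],"turn": [0,0,0]},
    {"linear": [0,0,0],"turn": [0,0,0]},
    {"linear": [0,0,0],"turn": [0,0,0]},
    {"linear": [0,0,0],"turn": [0,0,0]},
    {"linear": [0,0,0],"turn": [0,0,0]},
    {"linear": [0,0,0],"turn": [0,0,0]},
    {"linear": [0,0,0],"turn": [0,0,0]},
    {"linear": [0,0,0],"turn": [0,0,0]},
  ],
  jaw=1,
)

```text
time_s: 11.55
position: [580.1, 86.8, 46.8]
ee_rot: [-2.102, -2.335, -0.0]
ft_force: [-1.3, 0.0, -0.8]
gripper_width: 1.002
```

Emit:
move_arm(
  deltas=[
    {"linear": [0,0,-10],"turn": [0,0,0]},
    {"linear": [0,0,-20],"turn": [0,0,0]},
    {"linear": [0,0,-40],"turn": [0,0,0]},
    {"linear": [0,0,-40],"turn": [0,0,0]},
    {"linear": [0,0,-40],"turn": [0,0,0]},
    {"linear": [-40,0,-10],"turn": [0,0,0]},
    {"linear": [-40,0,0],"turn": [0,0,0]},
    {"linear": [0,0,0],"turn": [0,0,0]},
    {"linear": [0,0,0],"turn": [0,0,0]},
  ],
)

```text
time_s: 12.45
position: [588.4, 6.0, 207.6]
ee_rot: [2.105, 2.331, 0.001]
ft_force: [-0.2, 0.7, -0.7]
gripper_width: 1.001
```

Run:
```python
from h import *
plan([595,-55,210],96)
print(telemetry.get_obs()['joint_positions'].round(2))
c=grab('wrist','w9'); P=xyz(c)
X,Y,Z=[P[...,i] for i in range(3)]
reg=(X>500)&(X<680)&(Y<260)&(Y>-130)
for k in (reg&(Z>104)&(Z<124),reg&(Z>78)&(Z<99),reg&(Z>65)&(Z<78),):
    n,l,s,ce=cv2.connectedComponentsWithStats(k.astype(np.uint8))
    for i in range(1,n):
        if s[i,4]>60:
            q=P[l==i]; d=(q[:,:2]-[582.7,66.2]); yy=d@[-.1045,.9945]; xx=d@[.9945,.1045]
            print(s[i,4],q.mean(0).round(1),'clamp y',np.percentile(yy,[2,50,98]).round(1),'x',np.percentile(xx,[2,50,98]).round(1),cv2.minAreaRect(q[:,:2].astype(np.float32))[2])
```

```text
pos [588.4   6.  207.6] tooly 5.84 z [ 6.e-04  2.e-04 -1.e+00] t 12.45 F [-0.2  0.7 -0.7] w 1.001
lin [-61.3   0.4  -2.5] turn z -90.16
[-0.58  0.46  0.69  1.75 -0.33  1.05  0.33]
773 [593.3 -32.9 115.1] clamp y [-107.9  -98.7  -94.8] x [-11.    0.4  11.4] 5.651976108551025
872 [597.4 -72.  114.7] clamp y [-148.6 -137.7 -133.7] x [-11.8   0.3  12.3] 3.613523483276367
3256 [581.2  87.9  88.3] clamp y [ 1.9 22.  41. ] x [-18.9   0.7  20.3] 17.36972999572754
1613 [586.4  31.9  85. ] clamp y [-44.6 -34.4 -25.2] x [-21.7  -0.1  21.6] 6.100757122039795
308 [593.  -28.6  88.9] clamp y [-97.6 -95.3 -94.7] x [-11.    0.5  11.6] 6.728952884674072
409 [597.  -67.6  89. ] clamp y [-137.3 -134.4 -133.6] x [-12.1   0.4  12.6] 5.3391900062561035
2303 [581.3  87.9  74. ] clamp y [-5.2 22.2 48.1] x [-25.6   1.4  27.1] 5.875396251678467
111 [585.8  41.2  72.8] clamp y [-25.7 -25.2 -25. ] x [-20.7   0.6  21.1] 6.046886920928955
160 [593.  -28.7  71.6] clamp y [-97.3 -95.3 -94.8] x [-10.9   0.5  11.5] 3.9995930194854736
182 [597.2 -67.7  72.6] clamp y [-138.3 -134.5 -133.8] x [-11.9   0.4  12.6] 5.826144218444824
```

View pics/w9.png

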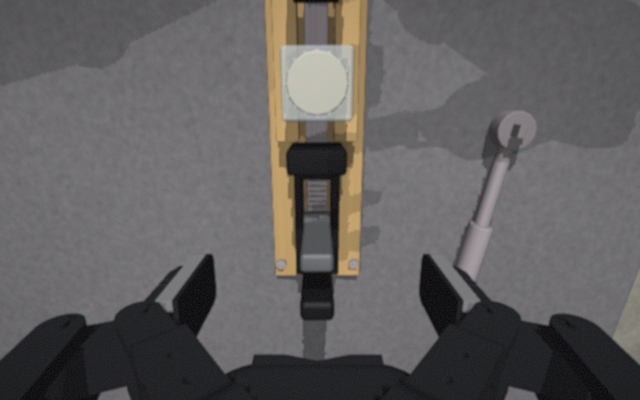

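The wrist view shows the box standing square on the bed at (317, 82). Depth puts it at clamp (x 0.7, y 22), with its top at 88 mm. The handle spans y -150 to -134 and the trigger face is at -95, as specified. Next I'll turn the gripper and go above the handle and trigger.

Emit:
move_arm(
  deltas=[
    {"linear": [-31,0.6,0],"turn": [0,0,0]},
    {"linear": [-31,0.6,0],"turn": [0,0,0]},
    {"linear": [0,0,0],"turn": [0,0,8.5]},
    {"linear": [0,0,0],"turn": [0,0,8.5]},
    {"linear": [0,0,0],"turn": [0,0,8.5]},
    {"linear": [0,0,0],"turn": [0,0,8.5]},
    {"linear": [0,0,0],"turn": [0,0,8.5]},
    {"linear": [0,0,0],"turn": [0,0,8.5]},
    {"linear": [0,0,0],"turn": [0,0,8.5]},
    {"linear": [0,0,0],"turn": [0,0,8.5]},
  ],
)

```text
time_s: 13.5
position: [596.2, -52.2, 206.5]
ee_rot: [-3.049, -0.754, 0.001]
ft_force: [0.2, -0.3, 0.3]
gripper_width: 1.001
```

Emit:
move_arm(
  deltas=[
    {"linear": [0,0,0],"turn": [0,0,8.5]},
    {"linear": [0,0,0],"turn": [0,0,8.5]},
    {"linear": [0,0,0],"turn": [0,0,4.8]},
    {"linear": [0,0,0],"turn": [0,0,0]},
    {"linear": [0,0,0],"turn": [0,0,0]},
  ],
)

```text
time_s: 14.0
position: [596.2, -53.0, 206.5]
ee_rot: [-3.136, -0.177, 0.001]
ft_force: [0.9, 0.4, -0.1]
gripper_width: 0.999
```

Run:
```python
from h import *
plan([595.9,-55.6,80],-84)
print(telemetry.get_obs()['joint_positions'].round(2))
c=grab('wrist','w10')
```

```text
pos [596.2 -53.  206.5] tooly -83.55 z [-7.e-04  1.e-04 -1.e+00] t 14.0 F [ 0.9  0.4 -0.1] w 0.999
lin [ -0.5   2.5 126.5] turn z 0.45
[-0.69  0.64  1.12  1.74 -0.62  1.17 -0.85]
```

View pics/w10.png

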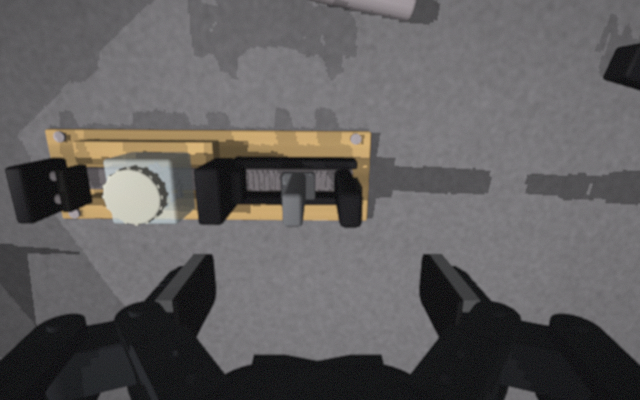

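The wrist camera now sees the pad, jaw and box at the left, with the trigger (290, 200) and handle (348, 195) between the fingers. Descending around them.

Emit:
move_arm(
  deltas=[
    {"linear": [-0.5,2.5,10],"turn": [0,0,0.4]},
    {"linear": [0,0,20],"turn": [0,0,0]},
    {"linear": [0,0,20],"turn": [0,0,0]},
    {"linear": [0,0,20],"turn": [0,0,0]},
    {"linear": [0,0,20],"turn": [0,0,0]},
    {"linear": [0,0,15],"turn": [0,0,0]},
    {"linear": [0,0,12],"turn": [0,0,0]},
    {"linear": [0,0,9],"turn": [0,0,0]},
    {"linear": [0,0,0],"turn": [0,0,0]},
    {"linear": [0,0,0],"turn": [0,0,0]},
  ],
)

```text
time_s: 15.05
position: [596.2, -57.1, 81.2]
ee_rot: [3.137, 0.159, 0.001]
ft_force: [-0.6, 0.5, -0.4]
gripper_width: 0.996
```

```bash
cat >> h.py <<'E'
def clamp(tag,cam='wrist'):
    c=grab(cam,tag); P=xyz(c); X,Y,Z=[P[...,i] for i in range(3)]
    yy=(X-582.7)*-.1045+(Y-66.2)*.9945; xx=(X-582.7)*.9945+(Y-66.2)*.1045
    o=telemetry.get_obs(); p=o['position']
    print('TCP clamp x,y,z',round((p[0]-582.7)*.9945+(p[1]-66.2)*.1045,1),round((p[0]-582.7)*-.1045+(p[1]-66.2)*.9945,1),round(p[2],1),'w',round(o['gripper_width']*85,1),'F',o['ft_force'].round(1),'t',o['time_s'])
    def f(n,a,pc):
        v=yy[a]; print(n,len(v),np.percentile(v,pc).round(1) if len(v)>5 else '')
    f('jawtop y',(Z>79)&(Z<92)&(yy>45)&(yy<140)&(abs(xx)<24),[2,50,98])
    f('padtop y',(Z>66)&(Z<73)&(yy>20)&(yy<110)&(abs(xx)<17),[2,50,98])
    f('lid y',(Z>85)&(Z<93)&(yy>-30)&(yy<70)&(abs(xx)<24),[2,50,98])
    f('head y',(Z>82)&(Z<89)&(yy>-50)&(yy<-22)&(abs(xx)<24),[2,50,98])
    f('trig y',(Z>90)&(Z<120)&(yy>-130)&(yy<-85)&(abs(xx)<12),[2,50,98])
    return c,xx,yy,Z
E
python3 - <<'E'
from h import *
clamp('w11')
E
```

```text
TCP clamp x,y,z 0.7 -124.0 81.4 w 85.3 F [0.2 0.1 0.6] t 15.1
jawtop y 0 
padtop y 0 
lid y 1644 [-29.8   1.6   9. ]
head y 4343 [-45.  -35.9 -26.3]
trig y 4106 [-109.  -103.3  -96. ]
```

View pics/w11.png

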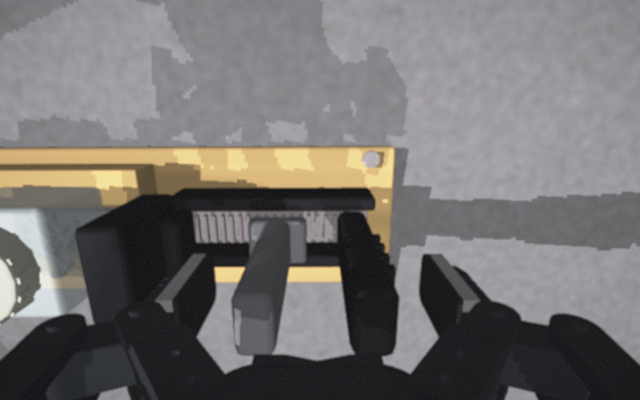

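Emit:
move_arm(
  deltas=[
    {"linear": [0,-1,0],"turn": [0,0,0]},
    {"linear": [0,0,0],"turn": [0,0,0]},
    {"linear": [0,0,0],"turn": [0,0,0]},
    {"linear": [0,0,0],"turn": [0,0,0]},
  ],
  jaw=0.36,
  newtons=20,
)

```text
time_s: 15.5
position: [595.9, -55.8, 81.0]
ee_rot: [-3.137, -0.159, -0.0]
ft_force: [-0.3, 0.0, 0.2]
gripper_width: 0.681
```

Run:
```python
from h import *
clamp('t12','top')
clamp('s12','scene')
clamp('w12')
```

```text
TCP clamp x,y,z 0.4 -122.7 80.9 w 57.6 F [ 0.1 -0.5 -0.8] t 15.55
jawtop y 99 [101.7 108.2 115.3]
padtop y 56 [ 39.4  85.  101.8]
lid y 26 [19.8 29.8 40.3]
head y 0 
trig y 0 
TCP clamp x,y,z 0.4 -122.7 80.9 w 57.8 F [ 0.1 -0.4 -0.2] t 15.6
jawtop y 74 [102.8 109.  116.2]
padtop y 48 [ 39.   86.3 104. ]
lid y 149 [ 2.  21.9 41. ]
head y 85 [-43.7 -34.9 -26.2]
trig y 100 [-108.5  -99.4  -85.5]
TCP clamp x,y,z 0.3 -122.7 80.9 w 58.0 F [0.4 0.1 0.6] t 15.65
jawtop y 0 
padtop y 0 
lid y 1805 [-29.7   2.3  10.3]
head y 3839 [-45.  -36.  -26.4]
trig y 4870 [-109.  -101.8  -90.3]
```

View pics/w12.png

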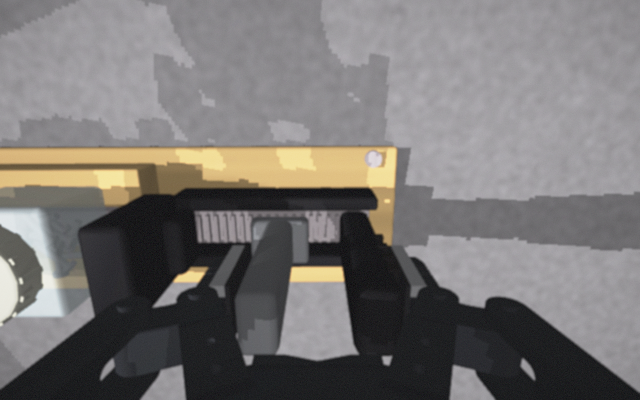

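The pads straddle handle and trigger. First squeeze, with the arm following toward the handle.

Emit:
move_arm(
  deltas=[
    {"linear": [0,2.5,0],"turn": [0,0,0]},
    {"linear": [0,3,0],"turn": [0,0,0]},
    {"linear": [0,3,0],"turn": [0,0,0]},
    {"linear": [0,0,0],"turn": [0,0,0]},
    {"linear": [0,0,0],"turn": [0,0,0]},
    {"linear": [0,0,0],"turn": [0,0,0]},
  ],
  jaw=-0.12,
)

```text
time_s: 16.25
position: [597.3, -64.9, 82.2]
ee_rot: [3.138, 0.158, 0.003]
ft_force: [-3.7, 1.4, 14.0]
gripper_width: 0.442
```

Run:
```python
from h import *
clamp('s13','scene')
clamp('w13')
```

```text
TCP clamp x,y,z 0.8 -131.9 82.2 w 37.5 F [-2.9  0.2 13.7] t 16.3
jawtop y 72 [ 87.3  93.4 100.2]
padtop y 48 [41.1 70.3 87.7]
lid y 159 [ 2.  21.9 41. ]
head y 83 [-43.6 -35.6 -26. ]
trig y 121 [-124.7 -115.   -94.5]
TCP clamp x,y,z 0.8 -132.0 82.2 w 37.3 F [-3.7  0.  13.3] t 16.35
jawtop y 0 
padtop y 0 
lid y 583 [-30.  -27.9   3.4]
head y 4780 [-45.1 -36.7 -26.5]
trig y 4601 [-125.9 -118.2  -94.1]
```

View pics/w13.png

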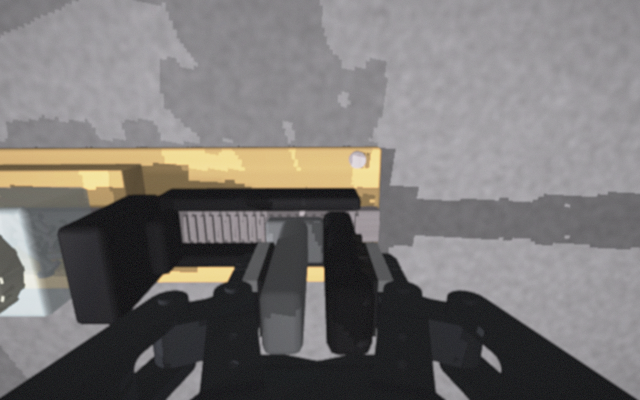

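The squeeze worked: the jaw went from 109.0 to 93.4, a 15.6 mm advance, giving j ≈ 33. Release, then the second squeeze.

Emit:
move_arm(
  deltas=[
    {"linear": [0,-3,0],"turn": [0,0,0]},
    {"linear": [0,-3,0],"turn": [0,0,0]},
    {"linear": [0,-2.5,0],"turn": [0,0,0]},
    {"linear": [0,0,0],"turn": [0,0,0]},
    {"linear": [0,0,0],"turn": [0,0,0]},
  ],
  jaw=0.38,
)

```text
time_s: 16.85
position: [595.8, -55.9, 80.7]
ee_rot: [3.137, 0.159, -0.0]
ft_force: [0.1, -0.1, -0.7]
gripper_width: 0.688
```

Run:
```python
from h import *
clamp('s14','scene')
clamp('w14')
```

```text
TCP clamp x,y,z 0.2 -122.9 80.7 w 58.3 F [-0.7 -0.3  0.3] t 16.9
jawtop y 75 [ 87.4  93.4 100. ]
padtop y 49 [41.9 70.  87.5]
lid y 153 [ 1.7 21.6 40.6]
head y 88 [-43.8 -34.7 -25.4]
trig y 93 [-108.5 -101.2  -85.5]
TCP clamp x,y,z 0.3 -123.0 80.8 w 58.6 F [ 0.4 -0.4 -0.3] t 16.95
jawtop y 0 
padtop y 0 
lid y 1745 [-29.7   2.1  10.2]
head y 3841 [-45.  -36.  -26.3]
trig y 4979 [-109.  -101.7  -89.7]
```

The trigger is fully back and the jaw stayed. Second squeeze.

Emit:
move_arm(
  deltas=[
    {"linear": [0,2.5,-1],"turn": [0,0,0]},
    {"linear": [0,3,-1],"turn": [0,0,0]},
    {"linear": [0,3,-1],"turn": [0,0,0]},
    {"linear": [0,0,0],"turn": [0,0,0]},
    {"linear": [0,0,0],"turn": [0,0,0]},
    {"linear": [0,0,0],"turn": [0,0,0]},
  ],
  jaw=-0.12,
)

```text
time_s: 17.55
position: [596.7, -65.0, 83.8]
ee_rot: [3.137, 0.158, 0.0]
ft_force: [0.9, -4.5, -4.4]
gripper_width: 0.442
```

Emit:
move_arm(
  deltas=[
    {"linear": [0,-3,1],"turn": [0,0,0]},
    {"linear": [0,-3,1],"turn": [0,0,0]},
    {"linear": [0,-2.5,1],"turn": [0,0,0]},
    {"linear": [0,0,0],"turn": [0,0,0]},
    {"linear": [0,0,0],"turn": [0,0,0]},
  ],
  jaw=0.38,
)

```text
time_s: 18.05
position: [595.8, -55.6, 80.8]
ee_rot: [-3.137, -0.159, 0.0]
ft_force: [-0.2, -0.3, 0.5]
gripper_width: 0.692
```

Run:
```python
from h import *
c,xx,yy,Z=clamp('s15','scene')
cv2.imwrite('pics/s15c.png',cv2.resize(c['pixels'][150:255,250:400],None,fx=5.3,fy=5.3,interpolation=cv2.INTER_CUBIC))
clamp('w15')
```

```text
TCP clamp x,y,z 0.3 -122.7 80.9 w 58.5 F [-0.3 -0.8  0.4] t 18.1
jawtop y 72 [72.6 78.4 85.2]
padtop y 53 [43.7 55.5 72.7]
lid y 156 [ 1.9 21.  40.8]
head y 80 [-43.2 -34.6 -26.5]
trig y 91 [-108.5 -101.4  -85.5]
TCP clamp x,y,z 0.3 -122.8 80.9 w 58.4 F [0.2 0.5 0.2] t 18.15
jawtop y 0 
padtop y 0 
lid y 1814 [-29.8   2.3  10.3]
head y 3805 [-45.  -35.9 -26.3]
trig y 4937 [-109.  -101.7  -90. ]
```

View pics/s15c.png

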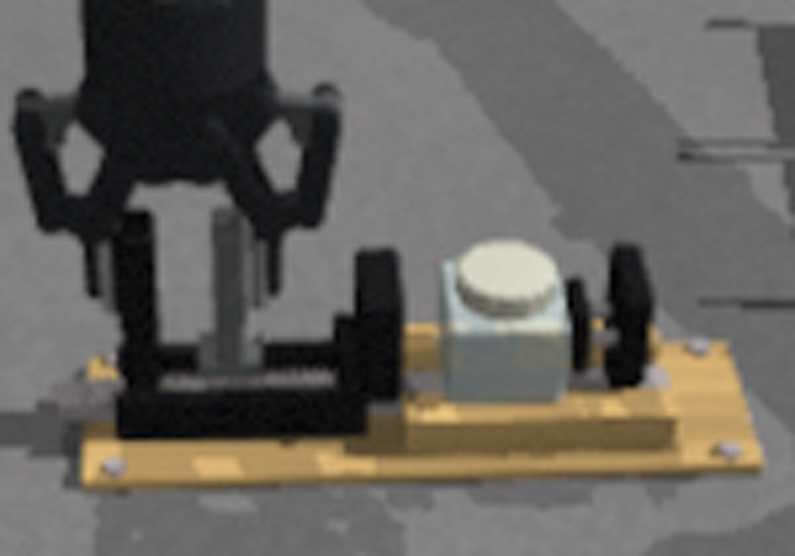

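The pad is nearly at the box and j ≈ 48. Third squeeze, done more slowly because it will push the box.

Emit:
move_arm(
  deltas=[
    {"linear": [0,2,-1],"turn": [0,0,0]},
    {"linear": [0,2.2,0],"turn": [0,0,0]},
    {"linear": [0,0,0],"turn": [0,0,0]},
  ],
  jaw=0.12,
)

```text
time_s: 18.45
position: [596.3, -59.9, 82.2]
ee_rot: [-3.137, -0.159, -0.0]
ft_force: [-1.9, 1.0, 5.4]
gripper_width: 0.563
```

Emit:
move_arm(
  deltas=[
    {"linear": [0,2,-1],"turn": [0,0,0]},
    {"linear": [0,2.3,-1],"turn": [0,0,0]},
    {"linear": [0,0,0],"turn": [0,0,0]},
    {"linear": [0,0,0],"turn": [0,0,0]},
    {"linear": [0,0,0],"turn": [0,0,0]},
  ],
  jaw=-0.12,
)

```text
time_s: 18.95
position: [596.8, -64.9, 83.7]
ee_rot: [3.137, 0.158, 0.0]
ft_force: [1.9, -4.7, -4.0]
gripper_width: 0.443
```

Run:
```python
from h import *
c,xx,yy,Z=clamp('s16','scene')
```

```text
TCP clamp x,y,z 0.3 -131.9 83.8 w 37.5 F [ 2.9 -5.1 -4. ] t 19.0
jawtop y 73 [57.2 63.2 71.1]
padtop y 43 [29.8 40.  57.7]
lid y 164 [-10.8  10.2  30.4]
head y 86 [-43.7 -34.4 -25.5]
trig y 121 [-124.7 -115.   -94.5]
```

Emit:
move_arm(
  deltas=[
    {"linear": [0,-3,1],"turn": [0,0,0]},
    {"linear": [0,-3,1],"turn": [0,0,0]},
    {"linear": [0,-2.5,1],"turn": [0,0,0]},
    {"linear": [0,0,0],"turn": [0,0,0]},
    {"linear": [0,0,0],"turn": [0,0,0]},
  ],
  jaw=0.38,
)

```text
time_s: 19.5
position: [595.8, -55.6, 80.8]
ee_rot: [-3.137, -0.159, 0.0]
ft_force: [-0.2, -0.4, 0.5]
gripper_width: 0.692
```

Run:
```python
from h import *
c,xx,yy,Z=clamp('s17','scene')
cv2.imwrite('pics/s17c.png',cv2.resize(c['pixels'][150:255,250:400],None,fx=5.3,fy=5.3,interpolation=cv2.INTER_CUBIC))
clamp('t17','top')
clamp('w17')
```

```text
TCP clamp x,y,z 0.3 -122.6 80.9 w 58.8 F [-0.7 -0.  -1.1] t 19.55
jawtop y 70 [57.4 63.6 70.6]
padtop y 49 [29.7 40.  57.7]
lid y 151 [-10.   10.1  30.1]
head y 83 [-43.8 -35.  -26.1]
trig y 93 [-108.5 -101.2  -85.6]
TCP clamp x,y,z 0.3 -122.8 80.9 w 59.2 F [ 0.5 -1.3 -0.6] t 19.6
jawtop y 80 [56.2 63.3 69.8]
padtop y 16 [28.3 36.8 52.1]
lid y 22 [36.  63.3 69.1]
head y 0 
trig y 0 
TCP clamp x,y,z 0.3 -122.8 80.9 w 58.9 F [-0.2  0.1  0.1] t 19.65
jawtop y 0 
padtop y 0 
lid y 4342 [-29.3  -2.8   9.2]
head y 3813 [-45.  -36.  -26.4]
trig y 4945 [-109.  -101.7  -90.1]
```

View pics/s17c.png

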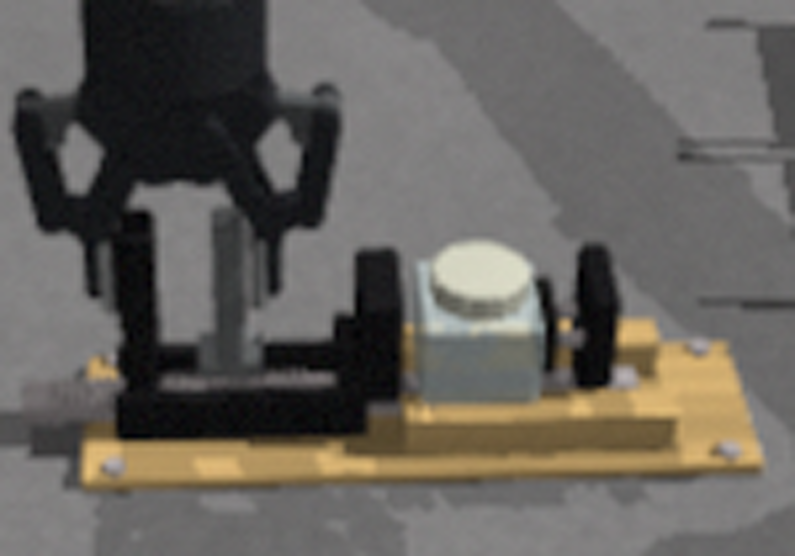

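The box is at clamp y ≈ 10 (home is 2), with j ≈ 63. The last squeeze should stop just short of full, with the pad about 6 mm in. I'll do it in two stages.

Emit:
move_arm(
  deltas=[
    {"linear": [0,2,-1],"turn": [0,0,0]},
    {"linear": [0,2.2,0],"turn": [0,0,0]},
    {"linear": [0,0,0],"turn": [0,0,0]},
  ],
  jaw=0.12,
)

```text
time_s: 19.95
position: [596.3, -60.0, 82.2]
ee_rot: [-3.137, -0.159, -0.0]
ft_force: [-1.9, 0.3, 5.6]
gripper_width: 0.564
```

Emit:
move_arm(
  deltas=[
    {"linear": [0,1.5,-1],"turn": [0,0,0]},
    {"linear": [0,2,-1],"turn": [0,0,0]},
    {"linear": [0,0,0],"turn": [0,0,0]},
    {"linear": [0,0,0],"turn": [0,0,0]},
    {"linear": [0,0,0],"turn": [0,0,0]},
  ],
  jaw=-0.08,
)

```text
time_s: 20.45
position: [596.7, -64.0, 83.5]
ee_rot: [3.137, 0.158, 0.0]
ft_force: [3.6, -5.7, -8.4]
gripper_width: 0.461
```

Run:
```python
from h import *
c,xx,yy,Z=clamp('s18','scene')
cv2.imwrite('pics/s18c.png',cv2.resize(c['pixels'][150:255,250:400],None,fx=5.3,fy=5.3,interpolation=cv2.INTER_CUBIC))
clamp('w18'); c=clamp('t18','top')[0]
cv2.imwrite('pics/t18c.png',cv2.resize(c['pixels'][190:260,230:370],None,fx=5.6,fy=5.6,interpolation=cv2.INTER_CUBIC))
```

```text
TCP clamp x,y,z 0.3 -131.0 83.5 w 39.7 F [ 3.5 -4.5 -8. ] t 20.5
jawtop y 65 [45.2 51.1 57.3]
padtop y 48 [20.6 32.3 44.6]
lid y 157 [-17.2   3.5  22.7]
head y 85 [-43.7 -34.9 -26.1]
trig y 118 [-122.1 -111.9  -92.2]
TCP clamp x,y,z 0.3 -131.0 83.5 w 39.3 F [ 3.5 -5.3 -8.5] t 20.55
jawtop y 0 
padtop y 0 
lid y 4670 [-29.4  -9.8   2.9]
head y 4668 [-45.  -36.6 -26.5]
trig y 4592 [-124.1 -116.4  -93.5]
TCP clamp x,y,z 0.3 -131.0 83.5 w 39.4 F [ 3.2 -4.3 -8.6] t 20.6
jawtop y 63 [45.8 51.4 56.9]
padtop y 21 [22.  30.1 35.2]
lid y 18 [24.4 50.1 54.4]
head y 0 
trig y 0
```

View pics/s18c.png

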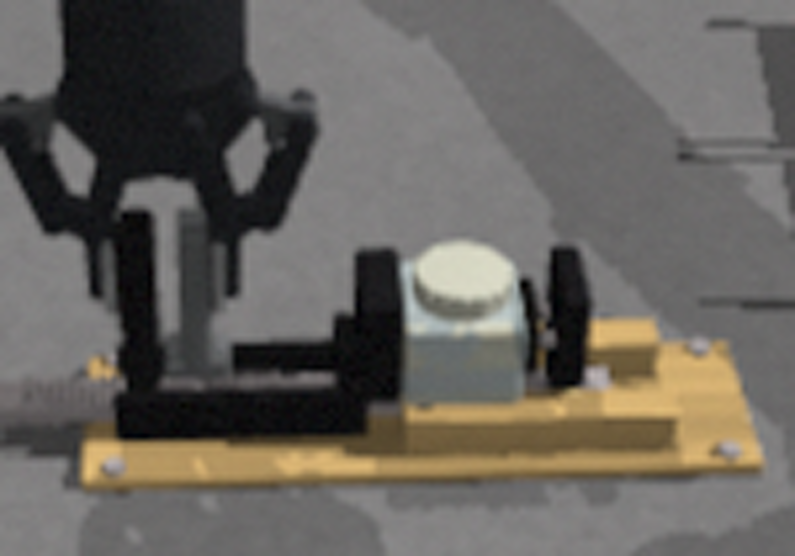

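View pics/t18c.png

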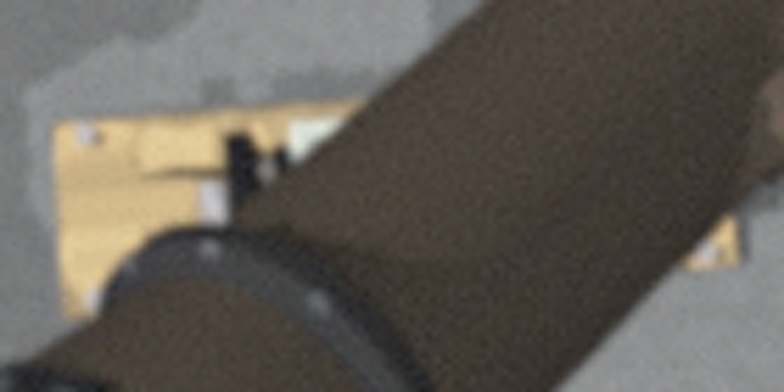

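View pics/w18.png

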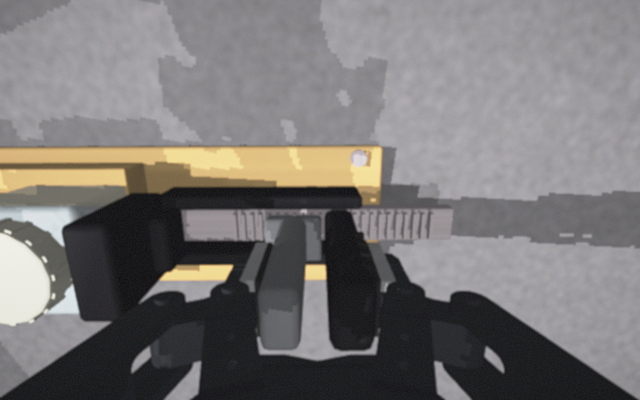

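The jaw centre is at 51.1, so j ≈ 75.4 and the pad is about 4.4 mm in, with the box against the head jaw. I'll squeeze about 1.5 mm more.

Emit:
move_arm(
  deltas=[
    {"linear": [0,0.6,0],"turn": [0,0,0]},
    {"linear": [0,0,0],"turn": [0,0,0]},
    {"linear": [0,0,0],"turn": [0,0,0]},
    {"linear": [0,0,0],"turn": [0,0,0]},
  ],
  jaw=-0.11,
)

```text
time_s: 21.0
position: [596.8, -64.6, 83.7]
ee_rot: [3.137, 0.158, 0.0]
ft_force: [3.3, -4.4, -6.9]
gripper_width: 0.447
```

Run:
```python
from h import *
for i in range(3): c,xx,yy,Z=clamp('s19%d'%i,'scene')
cv2.imwrite('pics/s19c.png',cv2.resize(c['pixels'][180:240,310:390],None,fx=10,fy=10,interpolation=cv2.INTER_CUBIC))
clamp('w19')
# lid centre & body top plane by scene
m=(Z>84)&(Z<94)&(yy>-24)&(yy<30)&(abs(xx)<26)
print('lid x',np.percentile(xx[m],[2,50,98]).round(1),'z',np.median(Z[m]))
m=(Z>68)&(Z<78)&(yy>-27)&(yy<34)&(abs(xx)<30); print('box y',np.percentile(yy[m],[1,99]).round(1),'x',np.percentile(xx[m],[1,99]).round(1))
```

```text
TCP clamp x,y,z 0.3 -131.6 83.7 w 38.0 F [ 2.8 -4.9 -6.8] t 21.05
jawtop y 59 [45.2 50.9 57.1]
padtop y 44 [20.6 32.4 43.7]
lid y 151 [-16.8   3.   23.4]
head y 84 [-43.9 -34.9 -25.9]
trig y 118 [-124.7 -114.2  -94.5]
TCP clamp x,y,z 0.3 -131.6 83.7 w 38.3 F [ 2.4 -5.1 -7.3] t 21.1
jawtop y 61 [45.2 50.7 57.2]
padtop y 45 [23.  32.2 43.7]
lid y 155 [-18.9   2.9  47.6]
head y 87 [-44.1 -35.8 -26.2]
trig y 123 [-124.6 -115.   -94.5]
TCP clamp x,y,z 0.3 -131.6 83.7 w 38.4 F [ 3.3 -4.2 -7.5] t 21.15
jawtop y 62 [45.1 50.8 57.1]
padtop y 47 [20.8 32.  43.5]
lid y 156 [-16.8   3.1  22.9]
head y 90 [-43.7 -35.  -25.8]
trig y 126 [-124.7 -113.3  -92.2]
TCP clamp x,y,z 0.3 -131.6 83.7 w 38.0 F [ 2.8 -4.2 -6.9] t 21.2
jawtop y 0 
padtop y 0 
lid y 4522 [-29.4 -10.    2.4]
head y 4688 [-45.1 -36.6 -26.4]
trig y 4589 [-125.3 -117.4  -94.4]
lid x [-18.5   3.1  22.2] z 86.46518232471578
box y [-25.2  33.1] x [-23.6  28.5]
```

View pics/s19c.png

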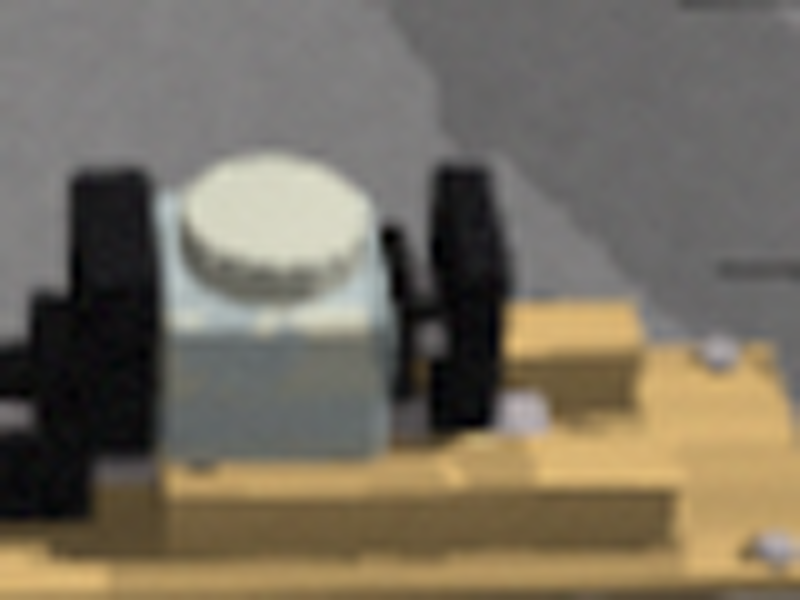

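The jaw reading barely changed while the trigger moved about 1.2 mm. The scene camera's 2.8 mm pixels make the percentiles coarse, so I'll measure image shifts with sub-pixel template matching.

Run:
```python
from h import *
# jaw plate template (from s17), subpixel match by upsampling, in column
def g(t): return cv2.resize(cv2.cvtColor(load(t)['pixels'],cv2.COLOR_BGR2GRAY),None,fx=10,fy=10,interpolation=cv2.INTER_CUBIC)
ref=load('s12')
P=xyz(ref)
for t in ['s12','s13','s14','s15','s16','s17','s18','s190','s191','s192']:
    c=load(t); gray=cv2.cvtColor(c['pixels'],cv2.COLOR_BGR2GRAY).astype(float)
    # right edge of jaw plate, top rows 198-206: row profiles
    pr=gray[197:203,340:400].mean(0); 
    dark=pr<60
    # subpixel crossings at level 60
    cr=[]
    for i in range(len(pr)-1):
        if (pr[i]-60)*(pr[i+1]-60)<0: cr.append(round(340+i+(60-pr[i])/(pr[i+1]-pr[i]),2))
    pr=gray[206:212,340:400].mean(0); c2=[]
    for i in range(len(pr)-1):
        if (pr[i]-60)*(pr[i+1]-60)<0: c2.append(round(340+i+(60-pr[i])/(pr[i+1]-pr[i]),2))
    print(t,cr,c2)
```

```text
s12 [np.float64(376.96), np.float64(383.45)] [np.float64(368.46), np.float64(373.5), np.float64(376.65), np.float64(385.57)]
s13 [np.float64(370.47), np.float64(377.04)] [np.float64(362.1), np.float64(366.76), np.float64(370.14), np.float64(378.89)]
s14 [np.float64(370.47), np.float64(377.07)] [np.float64(362.11), np.float64(366.85), np.float64(370.14), np.float64(378.91)]
s15 [np.float64(364.55), np.float64(370.86)] [np.float64(356.99), np.float64(360.59), np.float64(364.06), np.float64(372.43)]
s16 [np.float64(358.49), np.float64(364.53)] [np.float64(352.11), np.float64(354.33), np.float64(358.01), np.float64(365.88)]
s17 [np.float64(358.57), np.float64(364.63)] [np.float64(352.11), np.float64(354.31), np.float64(358.02), np.float64(365.96)]
s18 [np.float64(353.36), np.float64(359.04)] [np.float64(348.76), np.float64(350.88), np.float64(352.9), np.float64(360.56)]
s190 [np.float64(352.78), np.float64(358.6)] [np.float64(348.75), np.float64(351.96), np.float64(352.02), np.float64(360.08)]
s191 [np.float64(352.78), np.float64(358.6)] [np.float64(348.75), np.float64(351.9), np.float64(352.04), np.float64(360.1)]
s192 [np.float64(352.79), np.float64(358.61)] [np.float64(348.75), np.float64(360.09)]
```

Sub-pixel edges at 0.405 px/mm show that since the third squeeze the jaw has moved about 14.5 mm and the pad about 8.2 mm. The pad then stopped, so the box is home. That puts the pad about 6.2 mm in, roughly 9 N. I'll hold briefly and check for drift.

Emit:
move_arm(
  deltas=[
    {"linear": [0,0,0],"turn": [0,0,0]},
    {"linear": [0,0,0],"turn": [0,0,0]},
    {"linear": [0,0,0],"turn": [0,0,0]},
    {"linear": [0,0,0],"turn": [0,0,0]},
    {"linear": [0,0,0],"turn": [0,0,0]},
    {"linear": [0,0,0],"turn": [0,0,0]},
    {"linear": [0,0,0],"turn": [0,0,0]},
    {"linear": [0,0,0],"turn": [0,0,0]},
  ],
)

```text
time_s: 22.0
position: [596.8, -64.7, 83.7]
ee_rot: [3.137, 0.158, 0.0]
ft_force: [2.6, -5.0, -6.7]
gripper_width: 0.451
```

Run:
```python
from h import *
c=clamp('s20','scene')[0]
a=load('s192')['pixels'].astype(int)[180:240,310:390]; b=c['pixels'].astype(int)[180:240,310:390]
print('max diff',abs(a-b).mean(), abs(a-b).max())
gray=cv2.cvtColor(c['pixels'],cv2.COLOR_BGR2GRAY).astype(float); pr=gray[197:203,340:400].mean(0)
print([round(340+i+(60-pr[i])/(pr[i+1]-pr[i]),2) for i in range(59) if (pr[i]-60)*(pr[i+1]-60)<0])
job.finish_job()
```

```text
TCP clamp x,y,z 0.3 -131.6 83.7 w 37.9 F [ 3.3 -4.5 -6. ] t 22.05
jawtop y 59 [45.2 51.  57.1]
padtop y 44 [22.2 31.7 43.5]
lid y 161 [-17.8   1.5  40.8]
head y 85 [-43.4 -34.8 -25.9]
trig y 112 [-124.7 -113.2  -92.7]
max diff 1.3433333333333333 15
[np.float64(352.78), np.float64(358.61)]
the job is handed in; nothing more can be done
```

I stood the screw box upright on the clamp bed with a 20 N grip, square and within 1 mm of the middle plane, and let it go. Then I pumped the trigger four times. I handed the job in at about 22 s, still holding the trigger squeezed.

**Last checks:**
- **Box and pad:** the box is home against the head jaw, within about 1.5 mm. The pad is pressed in about 6.2 mm, which the spring rate puts at roughly 9 N on the box. I worked the force out from camera measurements; nothing measures it directly.
- **Steadiness:** the jaw's edges did not shift over 0.85 s of holding.
- **Fingers:** they stayed on the handle and trigger throughout the pumping, away from the box.

**What disagreed:** coarse depth readings put the jaw about 1.7 mm further back, with the pad about 4.5 mm in. I trusted the finer sub-pixel edge measurement; both fall in the allowed range.

**Not checked:** I did not measure the force on the trigger on its own. I did not re-measure the hammer, ratchet and hex keys at the end, but the arm never went down near them.

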